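# Find the thread hand of a gas port cap and hold it off

## Robot

A 6-joint arm with a two-finger parallel gripper is mounted at the origin on a cart in front of the work surface, level with it; the furniture and walls round the work are solid. World frame = base frame: x ahead of the robot, y to its left, z up, the work surface at z = 0. Lengths are in mm, angles in rad, forces in N, time in s.
With the tool pointing down it reaches from about 325 to 900 mm from the base axis. Payload 3.5 kg.
Tool frame: the origin (TCP) lies on the mounting face of the last link; the fingertips stand 173 mm ahead of it and the grasp point (between the pads) lies 155 mm ahead of it; z points along the fingers, y is the line along which they close (so a half turn about z gives the same grasp; the last joint's range is limited). The gripper opens to 85 mm and grips with 20 to 120 N. Pads are 22 mm wide; open, the fingers measure 114 mm over their backs; the gripper's body (76 mm by 85 mm) begins 54 mm behind the grasp point. The pads swing forward as they close: fully open they stand 13 mm farther back than shut.
Start: joints at [-1.396, 0.276, -0.026, 1.268, 0, 1.467], TCP at [171.388, -601.04, 404.713] pointing down, gripper open.
Joint ranges: [-3.12, 3.12], [-0.85, 1.88], [-1.08, 1.24], [-1.95, 2.15], [-1.57, 1.53], [-3.14, 3.14]. Speed limits (rad/s): [2.57, 2.57, 3.14, 3.14, 3.14, 3.14].

## Interface

Orientations are given as a rotation vector (axis times angle).
In Python, from rig import * gives the robot as it stands.
- The arm moves only by the tool play_rows, never from a script. Its arguments are lists of equal length, an entry for each row: "translation": the shift along the tool's x, y, z each as a share of 2 cm, from -1 to 1, a list of three; "rotation": the turn, a rotation vector about the tool's x, y, z each as a share of 6 degrees, from -1 to 1, a list of three; "claw": the opening, from -1 (shut) to 1 (fully open). In form: {"translation": [[dx, dy, dz], ...], "rotation": [[wx, wy, wz], ...], "claw": [claw, ...]}. A call has 1 to 5 rows; each row shifts and turns the commanded pose from where the row before left it, along the tool's axes as they then stand; what a row does not reach is not made up. A row lasts 1/10 s, in which the tool goes at most 50 mm and 8.59 degrees, less where a joint would pass 70% of its speed; a pose out of reach is approached as far as the arm can. A call with a number of a shift or a turn outside -1 to 1 is refused whole. A call with a gripper value outside its range is refused whole. The fingers move at their own pace and stop on an object; "newtons" is the grip in N (left out, the last holds). Time passes only in rows, so rows that do not move let the fingers close. It gives the time, the measured TCP pose, the force, the opening and the grip force at its end, in the units of the state.
- read_state(): the state, without advancing time (a new reading comes with each control period).
- grab_frame(name): name is "scene" or "side" or "wrist"; returns the picture (400x640x3 uint8, red, green, blue); there is no depth.
- get_calibration(name): a dict with "fx", "fy", "cx", "cy" (pixels), "position" and "attitude" of the camera in the world; the wrist camera has in their place "tool_from_camera" (4x4, takes a point from camera to tool coordinates, whose origin is the TCP and whose axes are the flange's). Camera axes: x right, y down, z forward; pixel columns grow to the right and rows downward; lengths in mm; the calibration is good to about 2 mm. The wrist camera is an equidistant fisheye: a pixel r from the principal point sees the ray r / f radians off the axis. A picture is of the moment at which its call begins: read the wrist's pose just before it. get_calibration takes no time and is no camera call.
- hand_in(): hands the job in; it is judged then, once.
The state is a dict: "clock": time; "qpos": joint angles; "qvel": joint speeds; "tau": joint torques, N m; "position": TCP position; "orientation": TCP orientation; "force": force on the tool from outside, world axes, zero at the start; "torque": the same for the moment, N m; "finger_gap": finger opening in mm; "grip_force": force on a finger pad.
Only numpy, scipy, OpenCV 4.12 (cv2) and the standard library are available. Lean on these libraries where they do the work, as an engineer would, in place of code of your own. Each camera call takes 0.05 s, during which the arm holds its last target. There are 200 camera calls.

## Task

The bolted-down gas manifold on the bench has two capped ports, one with the usual right-hand quick thread and one with a left-hand one, and nobody knows which is which. Take the cap with the straight bar grip: try it both ways until you find the way it loosens, turn it that way as far as it goes, then lift it straight off and finish while still holding it upright in the gripper, about 10 cm above its port. Leave the round-knobbed cap screwed on, and do not disturb the things lying round about.

Things in the scene. Friction and masses are not known exactly. Their poses are not given: they have to be found in the camera images.
- manifold: steel gas manifold fixed to the bench: a base bar 70 x 215 x 22 mm with two round necks, 52 mm across and 130 mm apart along its y axis (at y = +65 and -65 mm), whose rims are 62 mm above the bench. Origin: centre of its underside on the bench; z up; a short brass stub points along its +x axis.
- bar_cap_grip (a point): the cap to take off: dark steel disc 58 mm across, 8 mm thick, on the rim of either neck, with an upright straight bar grip on top, 50 mm long, 14 mm thick, 31 mm high above the disc. The point is the bar's centre, 15 mm above the disc's upper face, 85 mm above the bench while seated. x along the bar, y across it, z up. At the start the bar lies within 4 degrees of the manifold's x axis.
- bar_cap: the same cap, origin at the centre of the disc's underside; 0.11 to 0.23 kg; a stem reaches 16 mm below. Quick thread, does not rise as it turns: the wrong way it stops hard after 3 to 11 degrees; the loosening way (either way, differing from start to start) it turns easily about 75 degrees to a hard stop and lifts straight out there (from 64 degrees on); before that it is held down.
- knob_cap_grip (a point): the other cap, on the other neck, to be left alone: the same disc with a round knob 36 mm across and 31 mm high. The point is on its axis, 15 mm above the disc's upper face.
- offcut_mid (a point): bystander: wood offcut 60 x 120 x 45 mm; the point is its centre
- sanding_block_mid (a point): bystander: cork sanding block 63 x 110 x 34 mm; the point is its centre
- dog_mid (a point): bystander: wooden bench dog 25 x 100 x 21 mm; the point is its centre
Not all that is in view belongs to the job. Leave any brown or orange look-alike of the bar_cap alone.

How it is judged (in metres and radians):
On the way:
1. the bar cap has been turned loose (50 degrees or more) while still seated on its neck (angle between the x axis of bar_cap_grip and the x axis of manifold, either way round above 0.87 rad and z of bar_cap_grip in the frame of manifold below 0.092 m), for 0.1 s.
At the end, for the whole second after the job is handed in: The bar cap is held in the fingers (more than 1 N), upright within 20 degrees, more than 60 mm above and less than 160 mm away from where it was seated; the knob cap is still seated and turned by less than about 16 degrees (z of bar_cap_grip in the frame of manifold above 0.145 m and distance of bar_cap_grip from where it was at the start of the episode below 0.16 m and angle between bar_cap_grip's own z axis and vertical below 0.35 rad and contact force between the fingers and bar_cap above 1 N and z of knob_cap_grip in the frame of manifold below 0.092 m and angle between the x axis of knob_cap_grip and the x axis of manifold, either way round below 0.35 rad); the arm keeps its last pose, push and grip.
It fails at once if the knob cap was loosened or lifted (angle between the x axis of knob_cap_grip and the x axis of manifold, either way round above 0.35 rad or distance of knob_cap_grip from where it was at the start of the episode above 0.015 m).
It fails at once if a bystander was moved by more than 30 mm (distance of any of offcut_mid, sanding_block_mid, dog_mid from where it was at the start of the episode above 0.03 m).
It also fails if it takes over 40 s, if anything falls off the work surface, if the arm or the gripper's body presses on something with over 40 N, if the wrist force passes 120 N, or if a joint passes its speed limit or range.

## Working session

There is one attempt and no reset: what is moved stays moved. The work goes in short steps, Python scripts to look and compute and a tool call to move; the robot and the scene stay as the last step left them, time stands still between calls to the robot, and variables do not carry over. Pictures are saved under pics/ and viewed, at most 10 in all, crops included, and the job is handed in when it is done.

Besides the shell and the picture viewer there is one more tool, called after "Emit:" as name(argument=value, ...) on one line, values as JSON. play_rows: Moves the arm, as the interface text tells. Its arguments: {"type":"object","properties":{"translation":{"type":"array","items":{"type":"array","items":{"type":"number","minimum":-1,"maximum":1}}},"rotation":{"type":"array","items":{"type":"array","items":{"type":"number","minimum":-1,"maximum":1}}},"claw":{"type":"array","items":{"type":"number"}},"newtons":{"type":"number"}},"required":["translation","rotation","claw"]}

```bash
mkdir -p pics; python3 - <<'E'
from rig import *
import cv2,numpy as np
s=read_state();print(s['clock'],s['position'],s['orientation'],s['finger_gap'])
for n in("scene","side","wrist"):
    c=get_calibration(n);print(n,c)
    cv2.imwrite(f"pics/{n}0.png",grab_frame(n)[:,:,::-1])
E
```

```text
0.0 [ 171.30900019 -600.6540839   403.52873938] [-3.10908356e+00 -4.34613901e-01  1.01590529e-04] 85.64479242246516
scene {'fx': 383.9221047270634, 'fy': 383.9221047270634, 'cx': 313.2961895933065, 'cy': 196.53419840765787, 'position': array([-34.58378581, 533.24651471, 591.0743698 ]), 'attitude': array([-1.27053122,  2.15612733, -1.03759881])}
side {'fx': 473.59532003582507, 'fy': 473.59532003582507, 'cx': 318.9895927602632, 'cy': 198.81939978480122, 'position': array([ 519.30229484, -427.10892394,  671.77343226]), 'attitude': array([-2.2918627 ,  0.01332175, -0.00863488])}
wrist {'fx': 309.70691628693146, 'fy': 309.70691628693146, 'cx': 317.7838463758601, 'cy': 201.7473153643912, 'tool_from_camera': array([[ 3.78826874e-04, -9.61376695e-01, -2.75235731e-01,
         6.89568753e+01],
       [ 9.99999901e-01,  4.28292411e-04, -1.19619304e-04,
         6.51538239e-01],
       [ 2.32880585e-04, -2.75235658e-01,  9.61376762e-01,
         3.02413165e+01],
       [ 0.00000000e+00,  0.00000000e+00,  0.00000000e+00,
         1.00000000e+00]])}
```

View pics/scene0.png

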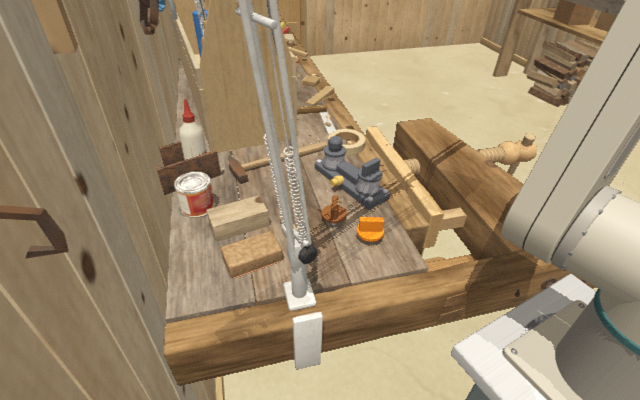

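View pics/side0.png

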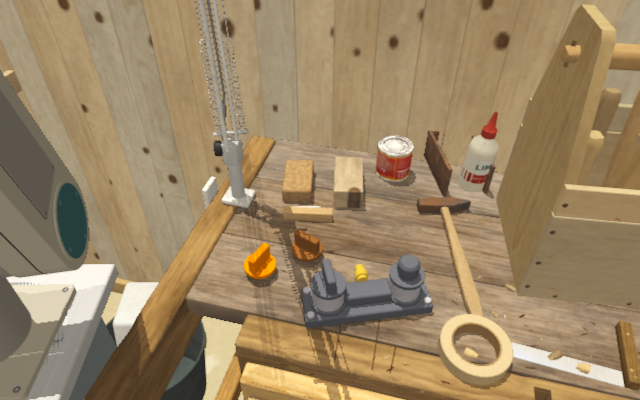

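View pics/wrist0.png

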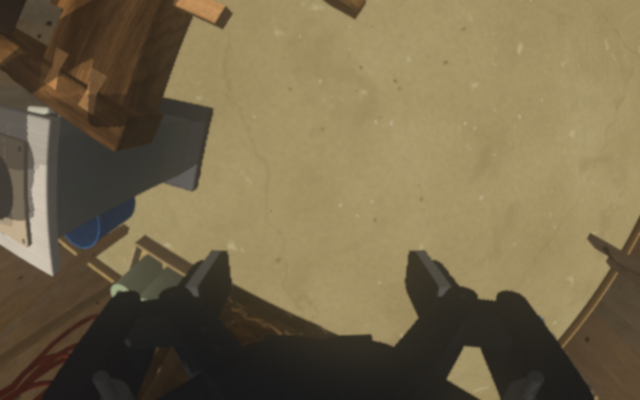

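The scene image shows the bar cap near (372,170) and the knob cap near (335,150). In the side image they are near (328,280) and (406,272), with the brass stub pointing away from the side camera. I'll zoom in on the side view and compute rough rays.

```bash
cat > h.py <<'E'
import cv2,numpy as np
from scipy.spatial.transform import Rotation as R
from rig import *
def ray(n,u,v):
    c=get_calibration(n);d=R.from_rotvec(c['attitude']).apply([(u-c['cx'])/c['fx'],(v-c['cy'])/c['fy'],1]);return np.array(c['position']),d
def onz(n,u,v,z):
    p,d=ray(n,u,v);return (p+d*(z-p[2])/d[2]).round(1)
def wr(u,v,z,s):
    c=get_calibration('wrist');x,y=u-c['cx'],v-c['cy'];r=np.hypot(x,y);t=r/c['fx']
    d=np.array([np.sin(t)*x/r,np.sin(t)*y/r,np.cos(t)]);T=c['tool_from_camera'];Q=R.from_rotvec(s['orientation'])
    p=np.array(s['position'])+Q.apply(T[:3,3]);d=Q.apply(T[:3,:3]@d);return (p+d*(z-p[2])/d[2]).round(1)
E
python3 - <<'E'
from h import *
a=cv2.imread('pics/side0.png')[225:335,290:440];b=cv2.imread('pics/scene0.png')[125:215,300:400]
cv2.imwrite('pics/c1.png',np.vstack([cv2.resize(a,(750,550),interpolation=2)]))
cv2.imwrite('pics/c2.png',cv2.resize(b,(660,594),interpolation=2))
print('bar top',onz('side',329,268,101),'scene',onz('scene',371,163,101))
print('knob top',onz('side',408,261,101),'scene',onz('scene',335,141,101))
for n,u,v in(('offcut',348,172),('sand',298,172),('dog',308,213),('orange',261,265),('brown',307,245),('lampbase',238,198),('vise near',245,350)):print(n,onz('side',u,v,30))
E
```

```text
bar top [542.1  58.  101. ] scene [536.4  57.5 101. ]
knob top [668.   71.1 101. ] scene [658.5  78.6 101. ]
offcut [594.4 391.4  30. ]
sand [484.7 392.5  30. ]
dog [507.3 260.5  30. ]
orange [424.7 126.5  30. ]
brown [505.9 173.9  30. ]
lampbase [363.2 307.2  30. ]
vise near [414.  -40.6  30. ]
```

View pics/c1.png

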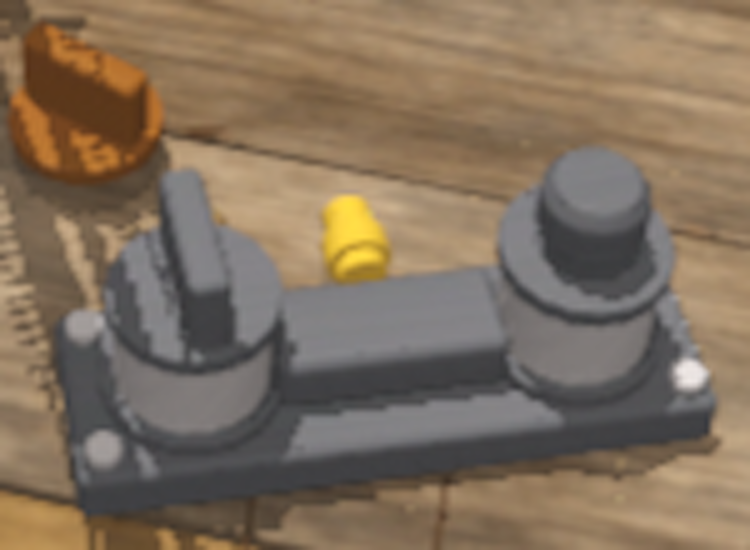

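View pics/c2.png

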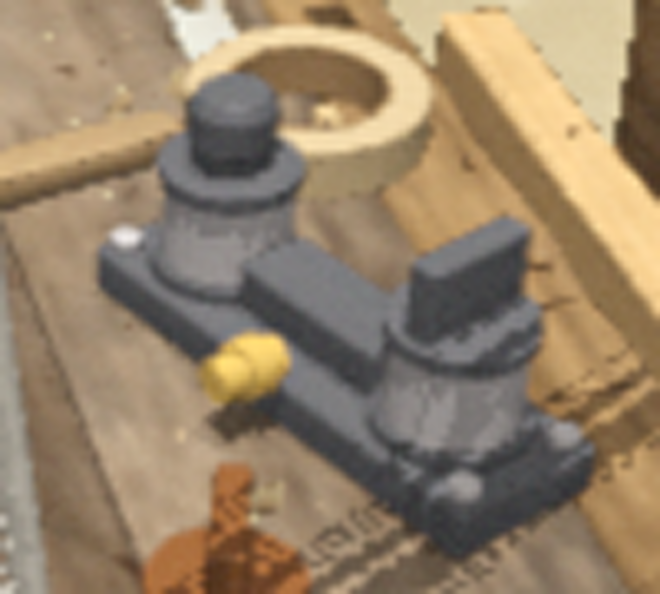

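The crops put the bar top centre at about side (329,271) and scene (371.2,161.8). The knob top is at about side (409.6,261) and scene (335.3,139). Next I'll triangulate these and work out the transit rows.

```bash
cat >> h.py <<'E'
def tri(a,b):
    A=np.zeros((3,3));y=np.zeros(3)
    for n,u,v in(a,b):
        p,d=ray(n,u,v);d/=np.linalg.norm(d);M=np.eye(3)-np.outer(d,d);A+=M;y+=M@p
    return np.linalg.solve(A,y).round(1)
def steps(s,dst,az):
    "shift in tool axes (mm) and turn about tool z (deg) to bring TCP to dst with tool x azimuth az, tool down"
    Q=R.from_rotvec(s['orientation']);x=Q.as_matrix()[:,0];cur=np.degrees(np.arctan2(x[1],x[0]))
    return Q.inv().apply(np.array(dst)-s['position']).round(1),round(-(az-cur),1),round(cur,1)
E
python3 - <<'E'
from h import *
B=tri(('side',329,271.4),('scene',371.2,161.8));K=tri(('side',409.6,261),('scene',335.3,139))
print(B,K,np.linalg.norm(B-K),'az_y',np.degrees(np.arctan2(*(K-B)[[1,0]])))
e=onz('side',327,261,101)-onz('side',331.5,281,101);print('bar az',np.degrees(np.arctan2(e[1],e[0])),np.linalg.norm(e))
s=read_state();print(steps(s,[B[0],B[1],404],96))
# transit: n1 rows turning 6deg, with fixed world step
Q=R.from_rotvec(s['orientation']);D=(np.array([B[0],B[1],390])-s['position'])/36
for i in range(36):
    print(i,(Q.inv().apply(D)/20).round(2));
    if i<26:Q=Q*R.from_rotvec([0,0,-np.radians(3)])
E
```

```text
[542.   52.6  99.4] [670.1  71.3  99.5] 129.45775372684326 az_y 8.30535654064578
bar az 98.32904523351674 40.72959611879303
(array([ 535.6, -526.6,    0.8]), np.float64(-80.1), np.float64(15.9))
0 [ 0.74 -0.73  0.02]
1 [ 0.78 -0.69  0.02]
2 [ 0.82 -0.65  0.02]
3 [ 0.85 -0.61  0.02]
4 [ 0.88 -0.56  0.02]
5 [ 0.91 -0.51  0.02]
6 [ 0.93 -0.47  0.02]
7 [ 0.96 -0.42  0.02]
8 [ 0.98 -0.37  0.02]
9 [ 0.99 -0.31  0.02]
10 [ 1.01 -0.26  0.02]
11 [ 1.02 -0.21  0.02]
12 [ 1.03 -0.15  0.02]
13 [ 1.04 -0.1   0.02]
14 [ 1.04 -0.05  0.02]
15 [1.04 0.01 0.02]
16 [1.04 0.06 0.02]
17 [1.04 0.12 0.02]
18 [1.03 0.17 0.02]
19 [1.02 0.23 0.02]
20 [1.01 0.28 0.02]
21 [0.99 0.33 0.02]
22 [0.97 0.38 0.02]
23 [0.95 0.43 0.02]
24 [0.93 0.48 0.02]
25 [0.9  0.53 0.02]
26 [0.87 0.58 0.02]
27 [0.87 0.58 0.02]
28 [0.87 0.58 0.02]
29 [0.87 0.58 0.02]
30 [0.87 0.58 0.02]
31 [0.87 0.58 0.02]
32 [0.87 0.58 0.02]
33 [0.87 0.58 0.02]
34 [0.87 0.58 0.02]
35 [0.87 0.58 0.02]
```

Emit:
play_rows(translation=[[0.74, -0.73, 0.02], [0.78, -0.69, 0.02], [0.82, -0.65, 0.02], [0.85, -0.61, 0.02], [0.88, -0.56, 0.02]], rotation=[[0, 0, -0.5], [0, 0, -0.5], [0, 0, -0.5], [0, 0, -0.5], [0, 0, -0.5]], claw=[1, 1, 1, 1, 1])

```text
clock: 0.65
position: [223.3, -509.1, 402.4]
orientation: [-3.026, -0.842, 0.0]
force: [-0.4, 0.5, 0.8]
finger_gap: 85.1
grip_force: 0.0
```

Emit:
play_rows(translation=[[0.91, -0.51, 0.02], [0.93, -0.47, 0.02], [0.96, -0.42, 0.02], [0.98, -0.37, 0.02], [0.99, -0.31, 0.02]], rotation=[[0, 0, -0.5], [0, 0, -0.5], [0, 0, -0.5], [0, 0, -0.5], [0, 0, -0.5]], claw=[1, 1, 1, 1, 1])

```text
clock: 1.15
position: [275.0, -417.9, 400.8]
orientation: [2.89, 1.232, 0.0]
force: [-0.1, -0.1, -0.5]
finger_gap: 85.3
grip_force: 0.0
```

Emit:
play_rows(translation=[[1, -0.26, 0.02], [1, -0.21, 0.02], [1, -0.15, 0.02], [1, -0.1, 0.02], [1, -0.05, 0.02]], rotation=[[0, 0, -0.5], [0, 0, -0.5], [0, 0, -0.5], [0, 0, -0.5], [0, 0, -0.5]], claw=[1, 1, 1, 1, 1])

```text
clock: 1.65
position: [324.6, -329.4, 398.8]
orientation: [2.704, 1.598, 0.0]
force: [-0.3, 1.6, 0.4]
finger_gap: 85.1
grip_force: 0.0
```

Emit:
play_rows(translation=[[1, 0.01, 0.02], [1, 0.06, 0.02], [1, 0.12, 0.02], [1, 0.17, 0.02], [1, 0.23, 0.02]], rotation=[[0, 0, -0.5], [0, 0, -0.5], [0, 0, -0.5], [0, 0, -0.5], [0, 0, -0.5]], claw=[1, 1, 1, 1, 1])

```text
clock: 2.15
position: [374.5, -241.8, 396.8]
orientation: [2.472, 1.937, 0.0]
force: [0.2, -0.0, -0.5]
finger_gap: 85.6
grip_force: 0.0
```

Emit:
play_rows(translation=[[1, 0.28, 0.02], [0.99, 0.33, 0.02], [0.97, 0.38, 0.02], [0.95, 0.43, 0.02], [0.93, 0.48, 0.02]], rotation=[[0, 0, -0.5], [0, 0, -0.5], [0, 0, -0.5], [0, 0, -0.5], [0, 0, -0.5]], claw=[1, 1, 1, 1, 1])

```text
clock: 2.65
position: [425.7, -151.0, 394.8]
orientation: [2.198, 2.244, 0.0]
force: [-0.3, 0.8, -0.2]
finger_gap: 85.7
grip_force: 0.0
```

```bash
python3 - <<'E'
from h import *
s=read_state();print(s['clock'],s['position'],s['qpos'],steps(s,[542,52.6,370],98.3))
E
```

```text
2.65 [ 425.69212161 -151.02864442  394.81306598] [-4.84213339e-01 -2.82601685e-02 -3.96288396e-01  1.20227090e+00
 -1.44125692e-05  1.06614268e+00] (array([201.2, 120.4,  24.8]), np.float64(-7.1), np.float64(91.2))
```

Emit:
play_rows(translation=[[1, 0.6, 0.12], [1, 0.6, 0.12], [1, 0.6, 0.12], [1, 0.6, 0.12], [1, 0.6, 0.12]], rotation=[[0, 0, 0], [0, 0, 0], [0, 0, 0], [0, 0, 0], [0, 0, 0]], claw=[1, 1, 1, 1, 1])

```text
clock: 3.15
position: [483.9, -50.0, 382.7]
orientation: [2.201, 2.241, 0.0]
force: [0.2, 0.1, 0.1]
finger_gap: 85.5
grip_force: 0.0
```

Emit:
play_rows(translation=[[1, 0.6, 0.12], [1, 0.6, 0.12], [1, 0.6, 0.12], [1, 0.6, 0.12], [1, 0.6, 0.12]], rotation=[[0, 0, 0], [0, 0, 0], [0, 0, 0], [0, 0, -0.6], [0, 0, -0.6]], claw=[1, 1, 1, 1, 1])

```text
clock: 3.65
position: [541.0, 51.6, 370.7]
orientation: [2.053, 2.378, 0.0]
force: [-0.1, -0.6, 0.6]
finger_gap: 85.6
grip_force: 0.0
```

Emit:
play_rows(translation=[[0, 0, 0], [0, 0, 0]], rotation=[[0, 0, 0], [0, 0, 0]], claw=[1, 1])

```text
clock: 3.85
position: [540.6, 50.7, 370.6]
orientation: [-2.057, -2.375, 0.001]
force: [0.3, -0.6, -1.3]
finger_gap: 85.5
grip_force: 0.0
```

```bash
python3 - <<'E'
from h import *
s=read_state();print(s['clock'],s['position'],s['qpos'],steps(s,[542,52.6,370],98.3))
im=grab_frame('wrist')[:,:,::-1];cv2.imwrite('pics/w1.png',im)
E
```

```text
3.85 [540.57926729  50.67736901 370.62084581] [-2.54952403e-02  1.52978619e-01 -2.54273572e-01  1.16414210e+00
 -4.95714413e-04  1.40199359e+00] (array([1.7, 1.7, 0.6]), np.float64(-0.1), np.float64(98.2))
```

View pics/w1.png

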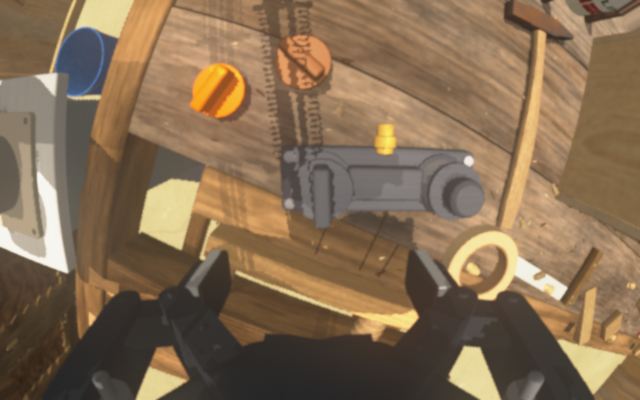

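The wrist view shows the bar top running from about (321,166) to (324,226), centred near (322,195). The knob top is near (463,196).

```bash
python3 - <<'E'
from h import *
s=read_state()
b=wr(322,195,101,s);a1=wr(320.5,167,101,s);a2=wr(323.5,223,101,s);k=wr(463,196,101,s)
print(b,k,np.linalg.norm(b-k),'bar az',np.degrees(np.arctan2(*(a1-a2)[[1,0]])),np.linalg.norm(a1-a2),'man x az',90+np.degrees(np.arctan2(*(k-b)[[1,0]])))
E
```

```text
[542.1  56.5 101. ] [662.9  73.4 101. ] 121.97643214982142 bar az 101.30993247402024 46.401077573694344 man x az 97.9640280960249
```

Emit:
play_rows(translation=[[0.2, 0.1, 0.8], [0, 0, 0.8], [0, 0, 0.8], [0, 0, 0.8], [0, 0, 0.8]], rotation=[[0, 0, -0.15], [0, 0, 0], [0, 0, 0], [0, 0, 0], [0, 0, 0]], claw=[1, 1, 1, 1, 1])

```text
clock: 4.4
position: [541.9, 53.3, 290.4]
orientation: [2.041, 2.387, -0.0]
force: [-0.1, 0.2, -0.6]
finger_gap: 85.3
grip_force: 0.0
```

Emit:
play_rows(translation=[[0, 0, 0.8], [0, 0, 0.8], [0, 0, 0.53], [0, 0, 0]], rotation=[[0, 0, 0], [0, 0, 0], [0, 0, 0], [0, 0, 0]], claw=[1, 1, 0.3, 0.3])

```text
clock: 4.8
position: [541.2, 53.6, 246.7]
orientation: [-2.04, -2.386, 0.004]
force: [-0.8, 0.0, -0.2]
finger_gap: 58.9
grip_force: 0.0
```

```bash
python3 - <<'E'
from h import *
s=read_state();print(s['clock'],s['position'],s['force'],s['finger_gap'],steps(s,[542,55,248],99))
im=grab_frame('wrist')[:,:,::-1];cv2.imwrite('pics/w2.png',im)
E
```

```text
4.8 [541.22544785  53.58362765 246.72141068] [-0.81832521  0.0280154  -0.15357485] 58.92900162796481 (array([ 1.3,  1. , -1.3]), np.float64(-0.0), np.float64(99.0))
```

View pics/w2.png

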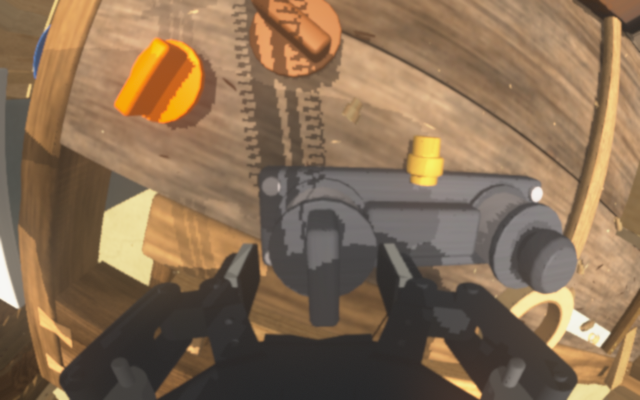

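The bar top is centred near (323,268), between the pads at about (245,270) and (393,270), so the alignment is good. I'll close the gripper.

Emit:
play_rows(translation=[[0, 0, -0.05], [0, 0, 0], [0, 0, 0], [0, 0, 0], [0, 0, 0]], rotation=[[0, 0, 0], [0, 0, 0], [0, 0, 0], [0, 0, 0], [0, 0, 0]], claw=[-0.5, -1, -1, -1, -1], newtons=60)

```text
clock: 5.35
position: [543.2, 54.2, 250.3]
orientation: [2.039, 2.388, 0.002]
force: [0.3, 0.7, 6.3]
finger_gap: 13.1
grip_force: 59.7
```

```bash
python3 - <<'E'
from h import *
s=read_state();print(s['clock'],s['position'],s['force'],s['torque'],s['finger_gap'],s['grip_force'],s['qpos'][5],steps(s,[542,55,248],99))
print(wr(323,269,101,dict(s)))
E
```

```text
5.35 [543.17974588  54.17550233 250.30045296] [0.31935262 0.67707956 6.33246077] [-0.08122507  0.19819954  0.01270426] 13.137368552398828 59.74154055118561 1.3943208101012001 (array([ 1. , -1. ,  2.3]), np.float64(0.0), np.float64(99.0))
[544.3  59.  101. ]
```

Emit:
play_rows(translation=[[0, 0, 0], [0, 0, 0], [0, 0, 0], [0, 0, 0], [0, 0, 0]], rotation=[[0, 0, 0.5], [0, 0, 0.5], [0, 0, 0.5], [0, 0, 0.5], [0, 0, 0.5]], claw=[-1, -1, -1, -1, -1])

```text
clock: 5.85
position: [543.2, 54.1, 250.3]
orientation: [2.335, 2.099, 0.002]
force: [-0.4, 0.2, 6.8]
finger_gap: 12.9
grip_force: 59.8
```

```bash
python3 - <<'E'
from h import *
s=read_state();print(s['clock'],s['position'],s['force'],s['torque'],s['tau'][5],s['finger_gap'],s['grip_force'],s['qpos'][5],steps(s,[542,55,248],99))
E
```

```text
5.85 [543.2215585   54.1184039  250.26750154] [-0.39723557  0.22748123  6.80122807] [-0.08385093  0.18385625  0.06227525] -0.27356875129044056 12.887667531262343 59.83155012130737 1.6580844215545667 (array([ 0.7, -1.3,  2.3]), np.float64(-15.1), np.float64(83.9))
```

Very little torque after 15°, so this is probably the loosening way. I'll keep turning.

Emit:
play_rows(translation=[[0, 0, 0], [0, 0, 0], [0, 0, 0], [0, 0, 0], [0, 0, 0]], rotation=[[0, 0, 0.8], [0, 0, 0.8], [0, 0, 0.8], [0, 0, 0.8], [0, 0, 0.8]], claw=[-1, -1, -1, -1, -1])

```text
clock: 6.35
position: [543.3, 54.1, 250.3]
orientation: [2.722, 1.566, 0.003]
force: [0.7, -0.4, 5.4]
finger_gap: 13.4
grip_force: 59.8
```

Emit:
play_rows(translation=[[0, 0, 0], [0, 0, 0], [0, 0, 0], [0, 0, 0], [0, 0, 0]], rotation=[[0, 0, 0.8], [0, 0, 0.8], [0, 0, 0.8], [0, 0, 0.8], [0, 0, 0.8]], claw=[-1, -1, -1, -1, -1])

```text
clock: 6.85
position: [543.3, 54.1, 250.3]
orientation: [2.988, 0.966, 0.003]
force: [-0.8, -1.1, 5.4]
finger_gap: 13.0
grip_force: 59.8
```

```bash
python3 - <<'E'
from h import *
s=read_state();print(s['clock'],s['position'],s['force'],s['torque'],s['tau'][5],s['finger_gap'],s['grip_force'],s['qpos'][5],steps(s,[542,55,248],99))
im=grab_frame('wrist')[:,:,::-1];cv2.imwrite('pics/w3.png',im)
E
```

```text
6.85 [543.26591095  54.11257848 250.29617005] [-0.75952096 -1.13637279  5.39244781] [-0.11403077  0.12876301  0.02774188] -0.4814610444009304 12.968710029501986 59.784876108169556 2.4971262371399927 (array([-0.5, -1.5,  2.3]), np.float64(-63.2), np.float64(35.8))
```

View pics/w3.png

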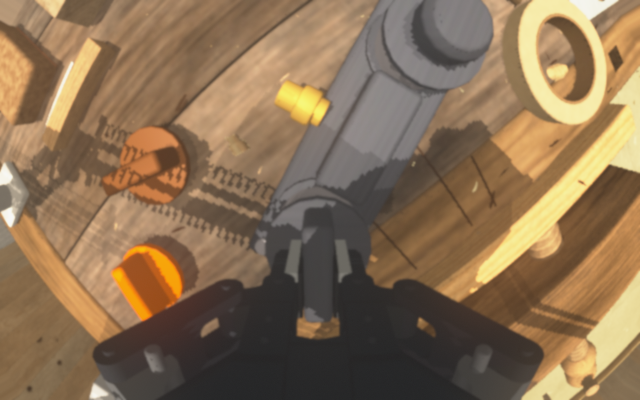

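The bar, near (318,260), has turned with the gripper about 63° relative to the manifold. I'll go on gently to the hard stop.

Emit:
play_rows(translation=[[0, 0, 0], [0, 0, 0], [0, 0, 0], [0, 0, 0], [0, 0, 0]], rotation=[[0, 0, 0.5], [0, 0, 0.5], [0, 0, 0.4], [0, 0, 0.3], [0, 0, 0.3]], claw=[-1, -1, -1, -1, -1])

```text
clock: 7.4
position: [543.3, 54.1, 250.3]
orientation: [3.072, 0.652, 0.004]
force: [0.5, -0.9, 4.9]
finger_gap: 12.8
grip_force: 59.8
```

```bash
python3 - <<'E'
from h import *
s=read_state();print(s['clock'],s['position'],s['force'],s['torque'],s['tau'][5],s['finger_gap'],s['qpos'][5],steps(s,[542,55,248],99))
E
```

```text
7.4 [543.27004878  54.06202802 250.31219913] [ 0.52397917 -0.93070567  4.90879736] [-0.11447831  0.1150477   0.13389448] -0.1276548206806183 12.814074927066065 2.704391179738621 (array([-0.8, -1.4,  2.3]), np.float64(-75.0), np.float64(24.0))
```

Emit:
play_rows(translation=[[0, 0, 0], [0, 0, 0], [0, 0, -0.2], [0, 0, -0.3], [0, 0, -0.4]], rotation=[[0, 0, 0.3], [0, 0, 0], [0, 0, 0], [0, 0, 0], [0, 0, 0]], claw=[-1, -1, -1, -1, -1])

```text
clock: 7.9
position: [541.7, 54.2, 266.7]
orientation: [-3.082, -0.605, 0.004]
force: [0.1, 0.1, -2.4]
finger_gap: 12.8
grip_force: 58.8
```

```bash
python3 - <<'E'
from h import *
s=read_state();print(s['clock'],s['position'],s['force'],s['torque'],s['finger_gap'],s['grip_force'],steps(s,[542,55,248],99))
E
```

```text
7.9 [541.70167721  54.21417358 266.67263124] [ 0.07338623  0.099735   -2.43362863] [ 0.00920876 -0.02306873  0.02707852] 12.75825399192421 58.774407505989075 (array([ 0.6, -0.6, 18.7]), np.float64(-76.8), np.float64(22.2))
```

The cap is lifting freely, with only its weight showing in the force reading. I'll raise it to about 10 cm.

Emit:
play_rows(translation=[[0, 0, -0.6], [0, 0, -0.8], [0, 0, -0.8], [0, 0, -0.8], [0, 0, -0.6]], rotation=[[0, 0, 0], [0, 0, 0], [0, 0, 0], [0, 0, 0], [0, 0, 0]], claw=[-1, -1, -1, -1, -1])

```text
clock: 8.4
position: [542.6, 54.3, 341.1]
orientation: [-3.083, -0.605, -0.003]
force: [-0.9, 0.3, -2.1]
finger_gap: 12.6
grip_force: 58.8
```

Emit:
play_rows(translation=[[0, 0, -0.4], [0, 0, -0.2], [0, 0, 0], [0, 0, 0], [0, 0, 0]], rotation=[[0, 0, 0], [0, 0, 0], [0, 0, 0], [0, 0, 0], [0, 0, 0]], claw=[-1, -1, -1, -1, -1])

```text
clock: 8.9
position: [542.1, 54.1, 350.2]
orientation: [-3.082, -0.605, 0.003]
force: [0.3, 0.0, -1.8]
finger_gap: 12.9
grip_force: 58.8
```

```bash
python3 - <<'E'
from h import *
s=read_state();print(s['clock'],s['position'],s['force'],s['finger_gap'],s['grip_force'])
im=grab_frame('side')[200:350,260:460,::-1];cv2.imwrite('pics/s2.png',cv2.resize(im,(800,600)))
E
```

```text
8.9 [542.10177056  54.14412994 350.22499954] [ 0.30142926  0.03277469 -1.76684251] 12.903723868646235 58.78983736038208
```

View pics/s2.png

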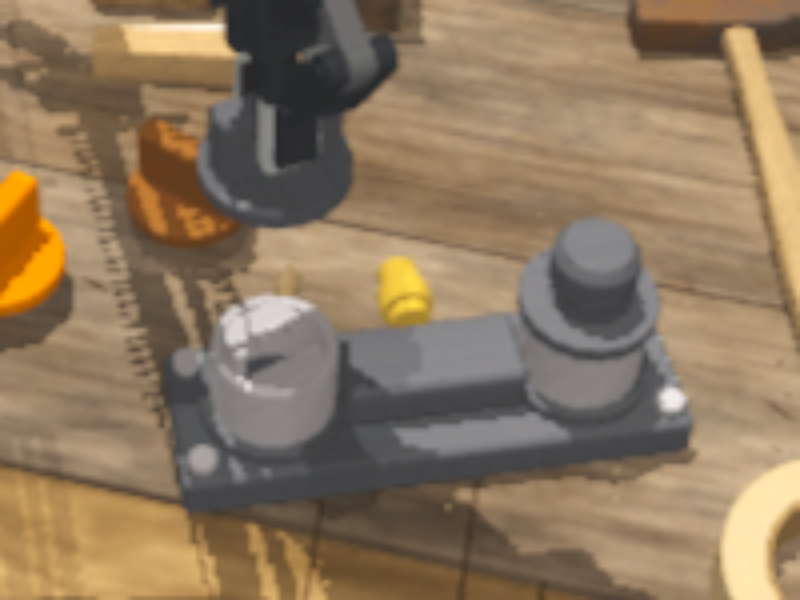

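The crop shows the cap upright in the gripper at about (275,165), above its open neck at about (275,350). The knob cap at about (590,290) is still seated.

```bash
python3 -c "
from rig import *
print(hand_in())"
```

```text
the job is handed in; nothing more can be done
None
```

I turned the bar cap about 75° clockwise from above, its loosening way, and handed the job in with it held upright about 10 cm above its port; the knob cap is still seated, nothing else was seen to move, and no verdict came back.

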